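# Pin the laser power sensor on the beam-check jig

### The job

Put the laser power sensor on the beam-check jig, its round sensing face towards the laser head: gently lay its base plate on the locating pin with the long edge at the guide rail, then slide it along the rail until the round hole finds the pin and the plate drops flat on the jig. Let go of it there, and leave everything else on the desk where it is.

Things in the scene. Friction and masses are not known exactly. Their poses are not given: they have to be found in the camera images.
- sensor: Laser power sensor, 0.2 to 0.37 kg: a bare aluminium base plate 60 (x) x 110 (y) x 8 mm carrying an upright grey block head. Origin: centre of the plate's underside; z up, y along the plate. A narrow screw slot 21 x 7.5 mm at y = +44 mm does not fit the pin. Stands on the desk left of the jig, its y axis up to 43 degrees off the world's y.
- head_top (a point): Centre of the head's top, on the sensor at x = 0, y = +14, z = 60 mm. The head is 44 mm wide in x (two flat bare sides, for gripping) from z = 8 to 60 mm; its round black sensing face looks to the sensor's -y (bezel ends at y = -4 mm, 19 mm radius), the cooling fins on the other side end at y = +35 mm.
- hole (a point): Centre of the plate's round through hole, 12 mm wide, at the underside: sensor x = 0, y = -30 mm, z = 0. Axes as sensor.
- jig: Beam-check jig, fixed on the desk: black breadboard 140 (x) x 300 (y) mm, origin at the centre of its underside, top face at z = 16 mm, y along the guide rail. A white laser head up to 69 mm above the top face lies in a saddle on the -y end (all of it at y < -69 mm), its lens looking to +y; its 36 mm thick handle runs out to y = -340 mm.
- rail_mid (a point): On the jig's guide rail, a fixed aluminium bar 12 mm wide, 12 mm high and 190 mm long along y: centre of the bottom edge of its working face, which looks to -x (jig x = 40.3, y = 50, z = 16 mm). The sensor's +x long edge goes here.
- slot_mid (a point): Middle of the pin slot on the jig's top face (jig x = 10, y = 5 mm); axes as the jig. An upright steel dowel pin, 10 mm thick, 6 mm high, tip chamfered 1.4 mm, is clamped fast in the slot, exactly on its x but anywhere from y = -12 to +12 mm of this point: find it by eye or feel. Home, the plate lies flat on the top face with the sensor's origin 30 mm to +y of the pin.
- cap: Black rubber lens cap, 24 mm wide, 9 mm high, loose on the jig's top face near its -x edge; origin under its centre. A bystander.
- meter: Black hand-held meter, 85 x 125 x 30 mm, on the desk beyond the sensor. Origin under its centre. A bystander.
- electrode: Steel cylinder electrode 25 mm thick, 110 mm long with black end collars, lying on the desk beyond the jig. A bystander.
- clip: Black spring clip, 18 x 40 x 16 mm, on the desk. A bystander.
- post: Post holder on a dark foot 50 x 70 mm, 88 mm tall, on the desk at the left. A bystander.
- driver: Screwdriver 170 mm long, on the desk at the left. A bystander.
Mind the look-alikes: they are no part of the job. There is more than one size of the sensor; the job needs the middle-sized.

How it is judged:
On the way:
1. the base plate is laid on the pin, upright, over the slot at the guide rail, not yet home (contact force between sensor and jig above 0.3 N and z of sensor in the frame of slot_mid between 0.0025 and 0.009 m and x of sensor in the frame of slot_mid between -0.02 and 0.004 m and angle between sensor's own z axis and vertical below 0.17 rad and y of sensor in the frame of slot_mid between -0.03 and 0.08 m), for 0.1 s.
At the end, for the whole second after the job is handed in: The sensor lies flat on the jig (underside within 1.5 mm of its top face, tilt under 0.03 rad), round hole on the pin (origin 15.5 to 44.5 mm to +y of the slot middle, within 4 mm of its x), long edges along the rail within 0.08 rad, sensing face to the laser, at rest (z of sensor in the frame of slot_mid between -0.0015 and 0.0015 m and angle between sensor's own z axis and vertical below 0.03 rad and x of sensor in the frame of slot_mid between -0.004 and 0.004 m and y of sensor in the frame of slot_mid between 0.0155 and 0.0445 m and angle between the y axis of sensor and the y axis of jig, either way round below 0.08 rad and linear speed of sensor below 0.01 m/s); the robot touches nothing.
It fails at once if the sensor is pressed or knocked against the jig with more than 45 N (contact force between sensor and jig above 45 N).
It fails at once if the sensor is tipped by more than 0.5 rad (angle between sensor's own z axis and vertical above 0.5 rad).
It fails at once if a bystander is moved by more than 20 mm (distance of any of cap, meter, electrode, clip, post, driver from where it was at the start of the episode above 0.02 m).
It also fails if it takes over 64 s, if anything falls off the work surface, if the arm or the gripper's body presses on something with over 40 N, if the wrist force passes 120 N, or if a joint passes its speed limit or range.

### The arm

A 7-joint arm with a two-finger parallel gripper is mounted at the origin on the work surface. World frame = base frame: x ahead of the robot, y to its left, z up, the work surface at z = 0. Lengths are in m, angles in rad, forces in N, time in s.
With the tool pointing down it reaches from about 0.4 to 0.85 m from the base axis. Payload 6.9 kg.
Tool frame: the origin (TCP) lies midway between the tips of the shut fingers; the grasp point (between the pads) lies behind it (ctrl.pinch_z is the z of the grasp point in the tool frame, in m); z points along the fingers, y is the line along which they close (so a half turn about z gives the same grasp; the last joint's range is limited). The gripper opens to 85 mm and grips with 20 to 120 N. Pads are 22 mm wide; open, the fingers measure 114 mm over their backs; the gripper's body (76 mm by 85 mm) begins 54 mm behind the grasp point. The pads swing forward as they close: fully open they stand 13 mm farther back than shut.
Start: joints at [0.105, 0.507, -0.238, 1.5, 0.126, 1.149, -0.155], TCP at [0.625, -0, 0.231] pointing down, gripper open.
Joint ranges: [-3.08, 3.08], [-0.24, 2.05], [-1.43, 1.35], [0, 2.5], [-1.52, 4.66], [0.17, 1.96], [-2.89, 2.89]. Speed limits (rad/s): [2.39, 2.39, 3.14, 3.14, 3.14, 3.14, 3.14].

### API

Orientations are given as a unit quaternion [w, x, y, z].
In Python, from station import ctrl, get_state, vision, ticket, models gives the robot as it stands. Calls block until the motion is done:
- ctrl.movep(position, orientation): joint-space move of the TCP to a pose.
- ctrl.movel(position, frame=None, max_speed=0.15): straight line of the TCP; frame=None keeps the orientation; max_speed is the mean speed in m/s.
- ctrl.set_joints(angles): joint-space move.
- ctrl.ungrasp() and ctrl.close_gripper(force=None): open the fingers fully, or close them until they stop; force is the grip in N (None keeps the last).
- ctrl.pause(seconds).
- ctrl.ik(position, orientation): joint angles nearest the present ones, or None.
- get_state(): the state.
- vision.grab_frame(name): name is "scene" or "side" or "wrist"; returns (picture, depth): 384x512x3 uint8, blue, green, red; 384x512 float32, m along the optical axis (not along the pixel's ray), 0 where there is no reading.
- vision.camera_info(name): a dict with "mtx" (3x3 intrinsics, pixels), "dist_coeffs" ([k1, k2, p1, p2, k3] as OpenCV has them; the pictures are not rectified), "R" (3x3) and "t" (3): a world point X has camera coordinates R X + t; the wrist camera has in their place "hand_eye" (4x4, takes a point from camera to tool coordinates, whose origin is the TCP and whose axes are the flange's). Camera axes: x right, y down, z forward; pixel columns grow to the right and rows downward; lengths in m; the calibration is good to about 2 mm. A picture is of the moment at which its call begins: read the wrist's pose just before it. camera_info takes no time and is no camera call.
A pose or a line that the arm cannot do raises ctrl.Unreachable and nothing moves.
- ticket.close_job(): hands the job in; it is judged then, once.
Trained networks look in the newest picture that a camera, given by its name, has taken for a name from the list of things; names that differ only in an ending like _2 or _b are one class to them, and where a whole thing is asked for, a point or a joint stands for the part that bears it (a point fixed in the world has none). Each returns a list of dicts, best first, with "p" (0 to 1); they miss things now and then, are a little off and sometimes report something else, mostly with a low value. They report only what shows in the picture. A call takes as long as a camera call. They do not tell look-alikes from the thing itself.
- models.recognise(camera, target): "point" ([column, row] in pixels, amid what is visible of it).
- models.masks_of(camera, target): "mask" (384x512 bool, what is visible of it) and "point" ([column, row] in pixels, amid what is visible of it).
The state is a dict: "time": time; "qpos": joint angles; "qd": joint speeds; "tau": joint torques, N m; "tcp_pos": TCP position; "eef_rot": TCP orientation; "contact_force": force on the tool from outside, world axes, zero at the start; "wrist_torque": the same for the moment, N m; "width": finger opening in m; "gripper_force": force on a finger pad.
Only numpy, scipy, OpenCV 4.12 (cv2) and the standard library are available. Lean on these libraries where they do the work, as an engineer would, in place of code of your own. Each camera call takes 0.05 s, during which the arm holds its last target. There are 200 camera calls.

## Working session

There is one attempt and no reset: what is moved stays moved. The work goes in short steps, each a Python script; the robot and the scene stay as the last script left them, time stands still between calls to the robot, and variables do not carry over. Pictures are saved under pics/ and viewed, at most 10 in all, crops included, and the job is handed in when it is done.

```bash
ls; mkdir -p pics
python3 - <<'E'
from station import *
import cv2,numpy as np
for c in ("scene","side"):
    im,d=vision.grab_frame(c); cv2.imwrite(f"pics/{c}0.png",cv2.resize(im,(800,600)))
    i=vision.camera_info(c); print(c,i)
    np.savez(f"{c}0.npz",im=im,d=d)
    for n in ("sensor","head_top","jig","cap","rail_mid","hole"):
        try: print(n,[(round(r["p"],2),[int(v) for v in r["point"]]) for r in models.recognise(c,n)])
        except Exception as e: print(n,e)
print(vision.camera_info("wrist"), ctrl.pinch_z, get_state())
E
```

```text
pics
scene {'mtx': array([[393.65157457,   0.        , 256.89489362],
       [  0.        , 393.65157457, 188.65991188],
       [  0.        ,   0.        ,   1.        ]]), 'dist_coeffs': array([-0.13923406,  0.        ,  0.        ,  0.        ,  0.        ]), 'R': array([[-0.07829667,  0.99692466, -0.00329396],
       [ 0.51915475,  0.03795229, -0.8538372 ],
       [-0.85108635, -0.06856268, -0.52052971]]), 't': array([-0.11553705, -0.25204118,  1.52650269])}
sensor [(0.94, [200, 164]), (0.75, [288, 186]), (0.63, [261, 162])]
head_top [(0.97, [197, 162]), (0.87, [289, 187]), (0.84, [262, 166])]
jig [(0.66, [142, 207])]
cap [(0.52, [214, 189])]
rail_mid [(0.9, [138, 205])]
hole [(0.71, [287, 185]), (0.65, [260, 167]), (0.64, [195, 162])]
side {'mtx': array([[354.93467307,   0.        , 255.65671368],
       [  0.        , 354.93467307, 193.39456226],
       [  0.        ,   0.        ,   1.        ]]), 'dist_coeffs': array([-0.02050184,  0.        ,  0.        ,  0.        ,  0.        ]), 'R': array([[-0.98905095, -0.14612384,  0.02064093],
       [-0.09840178,  0.54877511, -0.830
[... 1075 characters left out ...]
47703, -0.23760855,  1.50018645,  0.12568306,
        1.1488832 , -0.15480561]), 'qd': array([-2.70923854e-04, -6.96061596e-04,  5.71841465e-04, -5.87104929e-05,
        2.86506090e-05, -4.52289156e-04, -1.19555670e-03]), 'tau': array([ 9.79590186e-04, -6.20187306e+01, -2.18434431e+00, -2.49929988e+01,
        1.38445912e-02,  1.96569359e-03, -4.72294246e-06]), 'tcp_pos': array([ 6.25001475e-01, -1.57349062e-06,  2.31294221e-01]), 'eef_rot': array([-3.24772793e-06,  7.07110471e-01,  7.07103091e-01,  1.84489927e-05]), 'contact_force': array([0.27246033, 0.25052159, 0.12081804]), 'wrist_torque': array([-0.02051496,  0.03817979,  0.04449173]), 'gripper_force': 0.0, 'width': 0.08553632238601346}
```

View pics/scene0.png

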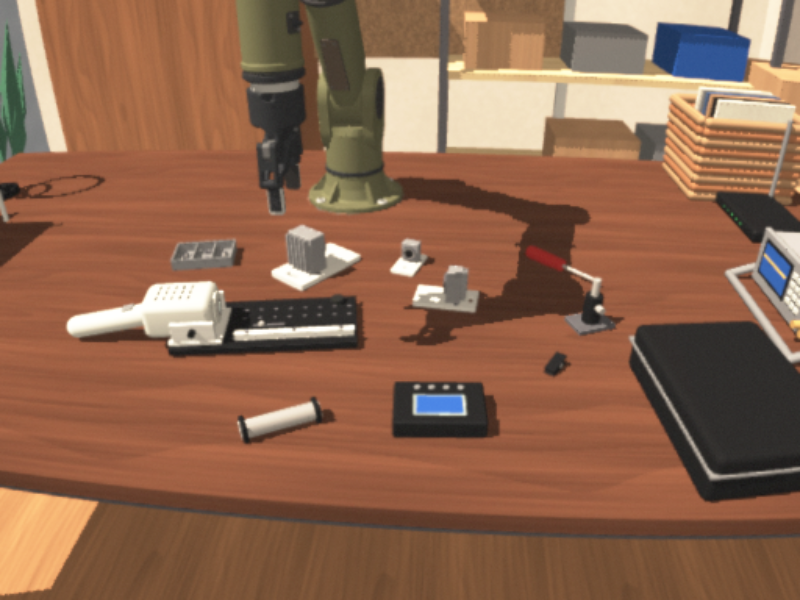

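View pics/side0.png

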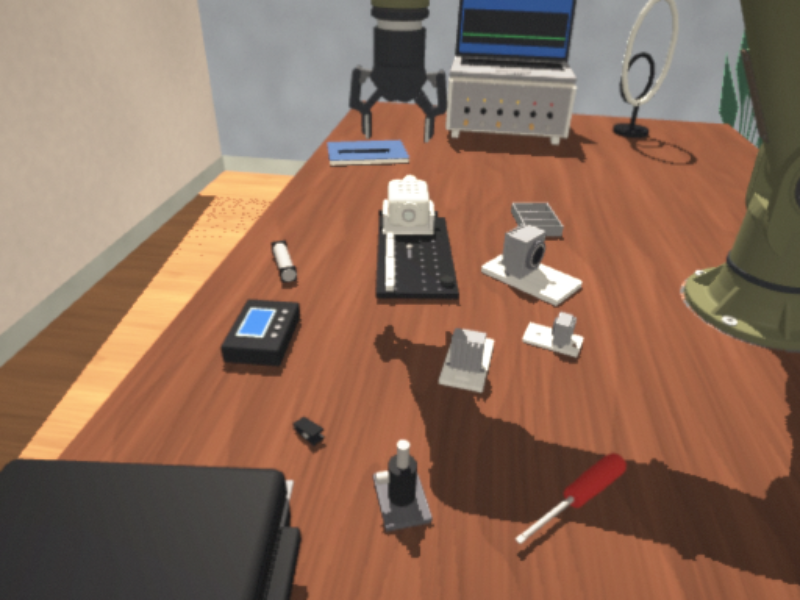

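In 512-px coordinates the scene view has three sensor-like things: big (200,164), small (261,162) and middle-sized (288,186). The middle-sized one should be the job. The jig is at about (170,207), with the laser on the world -y side and the rail on +x. I'll check sizes and positions with depth, then look close up with the wrist camera.

```bash
cat > h.py <<'E'
from station import *
import cv2,numpy as np
from scipy.spatial.transform import Rotation as Ro
def T_tool(s):
    T=np.eye(4);T[:3,:3]=Ro.from_quat(s["eef_rot"],scalar_first=True).as_matrix();T[:3,3]=s["tcp_pos"];return T
def cam(name,s=None):
    i=vision.camera_info(name)
    if name=="wrist": C=T_tool(s)@i["hand_eye"]
    else: C=np.eye(4);C[:3,:3]=i["R"].T;C[:3,3]=-i["R"].T@i["t"]
    return i["mtx"],i["dist_coeffs"],C
def rays(c,px):
    u=cv2.undistortPoints(np.float64(px).reshape(-1,1,2),c[0],c[1])[:,0]
    return np.c_[u,np.ones(len(u))]@c[2][:3,:3].T
def on_plane(c,px,z):
    r=rays(c,px);o=c[2][:3,3];return o+r*((z-o[2])/r[:,2])[:,None]
def cloud(c,d):
    v,u=np.mgrid[:384,:512];px=np.c_[u.ravel(),v.ravel()]
    P=c[2][:3,3]+rays(c,px)*d.reshape(-1,1);P[d.ravel()<=0]=np.nan;return P.reshape(384,512,3)
def project(c,X):
    W=np.linalg.inv(c[2]);return cv2.projectPoints(np.float64(X).reshape(-1,1,3),cv2.Rodrigues(W[:3,:3])[0],W[:3,3],c[0],c[1])[0][:,0]
def quat(yaw):  # tool down, tool x axis heading = yaw (world)
    R=np.c_[[np.cos(yaw),np.sin(yaw),0],[np.sin(yaw),-np.cos(yaw),0],[0,0,-1]]
    return Ro.from_matrix(R).as_quat(scalar_first=True)
E
python3 - <<'E'
from h import *
s=get_state();print(T_tool(s).round(2)[:3,:3])
f=np.load("scene0.npz");c=cam("scene");P=cloud(c,f["d"])
for n in ("sensor","jig"):
    vision.grab_frame("scene")
    for m in models.masks_of("scene",n):
        Q=P[m["mask"]];Q=Q[np.isfinite(Q[:,0])];print(n,round(m["p"],2),m["point"],len(Q),np.percentile(Q,[3,50,97],0).round(3).tolist())
E
```

```text
[[ 0.  1.  0.]
 [ 1. -0.  0.]
 [ 0.  0. -1.]]
sensor 0.95 [289.1, 188.2] 739 [[0.457, 0.181, 0.001], [0.503, 0.24, 0.009], [0.517, 0.28, 0.06]]
sensor 0.72 [260.3, 162.6] 306 [[0.333, 0.132, 0.002], [0.36, 0.159, 0.009], [0.398, 0.18, 0.045]]
sensor 0.6 [202.3, 165.5] 1276 [[0.32, -0.082, -0.0], [0.416, -0.022, 0.015], [0.458, 0.043, 0.085]]
jig 0.67 [141.6, 206.4] 5564 [[0.534, -0.35, 0.007], [0.645, -0.127, 0.021], [0.679, 0.074, 0.084]]
```

The middle one at (288,186) stands 60 mm high, matching the description. The big one is 85 mm and the small one 45 mm. Next come the wrist pictures: the jig from here, then the sensor.

Run:
```python
from h import *
def shot(n):
    s=get_state();im,d=vision.grab_frame("wrist")
    np.savez(f"{n}.npz",im=im,d=d,pos=s["tcp_pos"],rot=s["eef_rot"]);cv2.imwrite(f"pics/{n}.png",cv2.resize(im,(800,600),interpolation=cv2.INTER_CUBIC))
ctrl.movep([0.615,-0.035,0.2],quat(np.pi/2)); ctrl.pause(.3); shot("jig1")
ctrl.movep([0.485,0.265,0.2],quat(np.pi/2)); ctrl.pause(.3); shot("sen1")
for n in ("sensor","head_top","hole"): print(n,[(round(r["p"],2),r["point"]) for r in models.recognise("wrist",n)])
print(get_state()["time"])
```

```text
sensor [(0.95, [250.4, 200.6]), (0.73, [171.4, 342.8]), (0.61, [147.7, 251.3])]
head_top [(0.78, [139.1, 251.1]), (0.73, [167.7, 347.9]), (0.65, [254.8, 202.7])]
hole [(0.84, [141.0, 252.0]), (0.78, [250.9, 201.1]), (0.68, [172.4, 344.8])]
3.3
```

View pics/jig1.png

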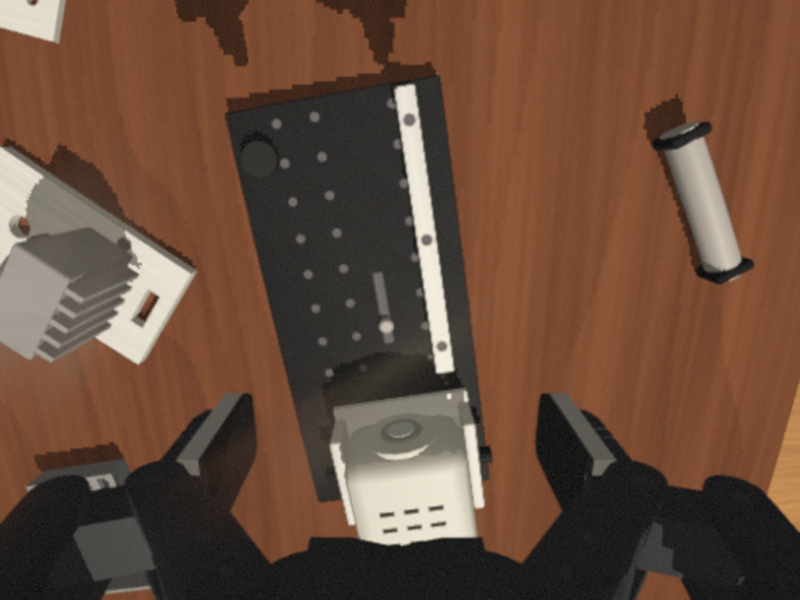

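View pics/sen1.png

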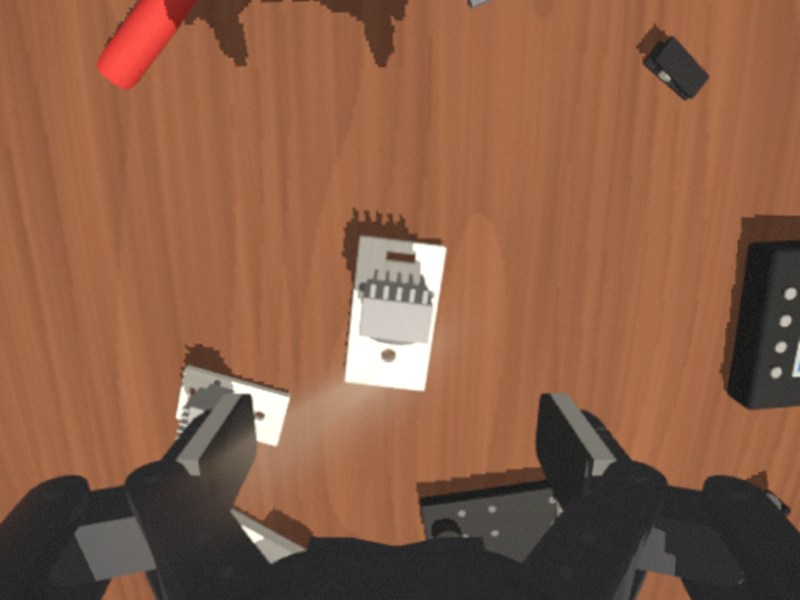

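Jig picture (800x600 px): pin at about (386,326), slot from (379,273) to (389,342), rail top from (395,86) to (437,373). Sensor picture: plate corners (360,236), (446,243), (425,390), (346,382), hole (388,355), slot hole (400,257). The face looks to -y, and this is the middle-sized one. Now I'll fit the poses by reprojection.

```bash
cat > fit.py <<'E'
from h import *
from scipy.optimize import least_squares
def fit(npz,model,px,x0,extra=False):
    f=np.load(npz);c=cam("wrist",dict(tcp_pos=f["pos"],eef_rot=f["rot"]))
    px=(np.float64(px)+.5)*.64-.5;g=cv2.cvtColor(f["im"],cv2.COLOR_BGR2GRAY)
    M=np.float64(model)
    def W(p): return np.c_[M[:,:2]@np.array([[np.cos(p[2]),np.sin(p[2])],[-np.sin(p[2]),np.cos(p[2])]])+p[:2],M[:,2]]
    r=least_squares(lambda p:(project(c,W(p))-px).ravel(),x0,loss="soft_l1",x_scale=[.01,.01,.05])
    e=(project(c,W(r.x))-px).round(1);return r.x,e.tolist(),c
E
python3 - <<'E'
from fit import *
k=.001
S=[(-30,55,8),(30,55,8),(30,-55,8),(-30,-55,8),(0,-30,8)]
p,e,c=fit("sen1.npz",np.array(S)*k,[(360,236),(446,243),(425,390),(346,382),(388,355)],[.485,.23,0]);print("sensor",p.round(4),e)
J=[(-70,150,16),(70,150,16),(40.3,145,28),(52.3,145,28),(40.3,-45,28),(52.3,-45,28)]
q,e,c=fit("jig1.npz",np.array(J)*k,[(228,114),(440,77),(395,86),(415,84),(437,373),(454,372)],[.61,-.075,0]);print("jig",q.round(4),e)
px=(np.array([(386,326),(379,273),(389,342)])+.5)*.64-.5
X=np.r_[on_plane(c,px[:1],.022),on_plane(c,px[1:],.016)]
C,Sn=np.cos(q[2]),np.sin(q[2])
print(((X[:,:2]-q[:2])@np.array([[C,-Sn],[Sn,C]])*1000).round(1))
np.save("poses.npy",[p,q])
f=np.load("jig1.npz");g=f["d"];print("depth z check",cloud(c,g)[[150,200],[230,215]].round(3).tolist())
for n,b in (("sen1",(185,130,300,265)),("jig1",(220,160,300,250))):
    im=np.load(n+".npz")["im"][b[1]:b[3],b[0]:b[2]];cv2.imwrite(f"pics/{n}c.png",cv2.resize(im,None,fx=4,fy=4,interpolation=cv2.INTER_CUBIC))
E
```

```text
sensor [ 0.4847  0.2331 -0.1163] [[-0.2, 0.2], [-0.3, 2.0], [-0.2, -0.6], [0.1, -0.7], [0.7, -0.2]]
jig [ 0.5991 -0.0636  0.1588] [[-2.6, -0.4], [0.6, -1.4], [0.2, 1.3], [-0.1, 0.4], [0.2, 0.5], [0.1, -0.4]]
[[  9.7  -5.9]
 [ 10.8  31. ]
 [  9.4 -20.2]]
depth z check [[0.592, -0.005, 0.015], [0.574, -0.06, 0.015]]
```

View pics/sen1c.png

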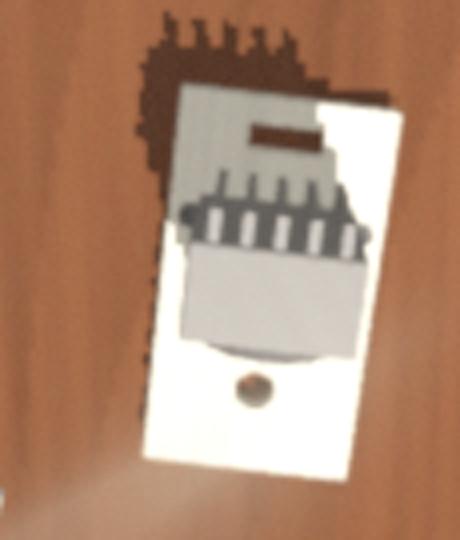

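View pics/jig1c.png

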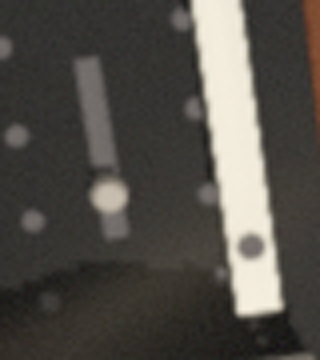

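The crops show the plate corners clearly (the top-right one is nearer (446,247) in the 800-px picture) and the pin near the -y end of the slot, about 11 mm from its middle. I'll refit, grasp and lift.

Run:
```python
from fit import *
k=.001
S=[(-30,55,8),(30,55,8),(30,-55,8),(-30,-55,8),(0,-30,8)]
p,e,c=fit("sen1.npz",np.array(S)*k,[(360,235.5),(446,247),(424,390.5),(345,382),(388,355)],[.485,.23,0]);print("sensor",p.round(4),e)
q=np.load("poses.npy")[1];np.save("poses.npy",[p,q])
R=np.array([[np.cos(p[2]),-np.sin(p[2])],[np.sin(p[2]),np.cos(p[2])]])
g=R@[0,.014]+p[:2];Q=quat(np.pi/2+p[2])
ctrl.movep([*g,.12],Q);ctrl.movel([*g,.024],max_speed=.08)
ctrl.pause(.2);a=get_state();ctrl.close_gripper(force=80);ctrl.pause(.3);b=get_state()
print(a["contact_force"],b["contact_force"],b["width"],b["gripper_force"],b["tcp_pos"])
ctrl.movel([*g,.10],max_speed=.08);ctrl.pause(.4);s=get_state();print(s["time"],s["contact_force"],s["wrist_torque"],s["width"])
im,d=vision.grab_frame("wrist");i,_=vision.grab_frame("side")
cv2.imwrite("pics/held.png",np.hstack([cv2.resize(im,(400,300)),cv2.resize(i[120:300,200:440],(400,300))]))
```

```text
sensor [ 0.4844  0.2327 -0.1257] [[0.0, 0.7], [-0.1, 0.1], [-0.3, -0.4], [0.1, -0.7], [0.3, 0.1]]
[-0.55991775 -0.25107888  0.29633889] [-1.10827804  0.03869205  5.88440143] 0.043250092051662345 82.23629951477051 [0.48630652 0.24675014 0.02429851]
7.5417 [-0.30256716 -0.76420165 -2.75261971] [ 0.07441915 -0.01772478  0.06700556] 0.043165100505327285
```

View pics/held.png

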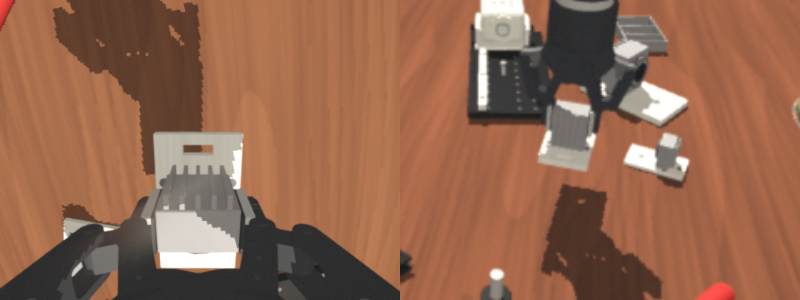

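The sensor is held squarely, about 0.28 kg, with the plate level. Next I'll bring it over the jig, beside the rail and about 14 mm to +y of home, and lower it until it touches the pin.

```bash
cat >> h.py <<'E'
def jig():
    q=np.load("poses.npy")[1];return q,np.array([[np.cos(q[2]),-np.sin(q[2])],[np.sin(q[2]),np.cos(q[2])]])
def w(x,y,z):  # sensor origin in jig xy, underside height above jig top -> TCP world (mm)
    q,R=jig();return [*(R@np.array([x,y+14])*.001+q[:2]),.016+.0243+z*.001]
def F():  # averaged force in jig axes
    q,R=jig();f=[]
    for _ in range(4): f.append(get_state()["contact_force"]);ctrl.pause(.02)
    f=np.mean(f,0);return np.r_[R.T@f[:2],f[2]]
def where():
    q,R=jig();p=get_state()["tcp_pos"];return np.r_[R.T@(p[:2]-q[:2])*1000-[0,14],(p[2]-.0403)*1000]
E
python3 - <<'E'
from h import *
q,R=jig();Q=quat(np.pi/2+q[2])
ctrl.movep([*get_state()["tcp_pos"][:2],.13],quat(np.pi/2+np.load("poses.npy")[0][2]))
x,y=6.5,38
a=w(x,y,0);ctrl.movep([*a[:2],.13],Q);ctrl.movel(w(x,y,14),max_speed=.1);ctrl.pause(.5)
f0=F();np.save("f0.npy",f0);print(f0,where())
for z in np.arange(11,1.9,-.75):
    ctrl.movel(w(x,y,z),max_speed=.02);ctrl.pause(.05);f=F()-f0;print(z,f.round(1),where().round(2))
    if f[2]>1.8: break
ctrl.pause(.2);print(F()-f0,get_state()["time"])
E
```

```text
[-0.09937029 -0.15754105 -3.10646052] [ 6.51738916 37.94835516 14.05033203]
11.0 [ 0.1  0.1 -0. ] [ 6.49 38.   10.94]
10.25 [0.1 0.3 0.3] [ 6.51 38.   10.26]
9.5 [-0.3  0.3  0.7] [ 6.49 38.    9.51]
8.75 [ 0.3  0.5 -0.3] [ 6.51 37.98  8.75]
8.0 [0.3 0.4 0.6] [ 6.49 38.04  7.98]
7.25 [ 0.4 -0.1  0.2] [ 6.49 38.01  7.22]
6.5 [-0.2  0.1  0.4] [ 6.51 38.    6.52]
5.75 [-0.3  0.7  2.7] [ 6.63 38.04  5.93]
[-0.29108543  1.07592788  3.56606258] 13.7
```

It touched the pin at about 6 mm, as expected. Now I'll move sideways until the edge touches the rail.

Run:
```python
from h import *
f0=np.load("f0.npy");z=5.8
for x in np.arange(7.5,14,.5):
    ctrl.movel(w(x,38,z),max_speed=.02);ctrl.pause(.05);f=F()-f0;print(x,f.round(1),where().round(2))
    if f[0]<-4.5 or f[2]>10: break
print(get_state()["time"])
```

```text
7.5 [-3.2  1.3  6.1] [ 7.02 38.05  5.77]
8.0 [-3.5  0.6  5.9] [ 7.79 37.89  5.76]
8.5 [-3.   0.3  5.2] [ 8.67 37.78  5.79]
9.0 [-3.1 -0.5  4.9] [ 9.03 37.83  5.78]
9.5 [-5.5 -0.7  6.6] [ 9.09 37.82  5.76]
15.5333
```

It stopped at x ≈ 9.1, which suggests the rail, 1.2 mm off my calibration. Now I'll slide in -y with light sideways and downward pressure, watching for the drop.

Run:
```python
from h import *
f0=np.load("f0.npy");z=5.8;x=9.8
for y in np.arange(37,10,-1):
    ctrl.movel(w(x,y,z),max_speed=.02);ctrl.pause(.03);f=F()-f0;p=where();print(y,round(x,2),round(z,2),f.round(1),p.round(2))
    if f[0]<-7: x-=.3
    elif f[0]>-3.5: x+=.2
    if f[2]>6.5: z+=.15
    elif f[2]<2.5: z-=.3
    if p[2]<4.6 or abs(f[1])>9 or f[2]>15: break
print(get_state()["time"])
```

```text
37 9.8 5.8 [-5.5  2.3  7.5] [ 9.12 37.75  5.75]
36 9.8 5.95 [-5.2  2.9  7.7] [ 9.17 37.48  5.84]
35 9.8 6.1 [-5.8  4.4  6.5] [ 9.26 37.28  6.01]
34 9.8 6.25 [-6.   5.2  6.4] [ 9.24 36.95  6.05]
33 9.8 6.25 [-5.9  7.5  7.2] [ 9.26 36.73  6.11]
32 9.8 6.4 [-5.9  7.4  7. ] [ 9.23 35.84  6.2 ]
31 9.8 6.55 [-5.3  6.4  4.7] [ 9.25 34.27  6.19]
30 9.8 6.55 [-5.3  6.6  5.6] [ 9.27 33.43  6.23]
29 9.8 6.55 [-5.5  6.8  5.3] [ 9.24 32.49  6.19]
28 9.8 6.55 [-5.5  6.7  5. ] [ 9.25 31.44  6.18]
27 9.8 6.55 [-5.1  6.7  4.9] [ 9.24 30.38  6.17]
26 9.8 6.55 [-5.5  5.8  4.8] [ 9.24 29.2   6.12]
25 9.8 6.55 [-5.2  5.6  4.1] [ 9.26 27.88  6.09]
24 9.8 6.55 [-4.2  2.9 -0.4] [ 9.22 25.21  5.87]
23 9.8 6.25 [-4.2  2.6 -0.1] [ 9.22 23.61  5.68]
22 9.8 5.95 [-4.6  2.9  0.1] [ 9.23 22.57  5.42]
21 9.8 5.65 [-4.3  3.3  0.6] [ 9.21 21.86  5.17]
20 9.8 5.35 [-5.5  5.2  2.4] [ 9.25 21.63  5.04]
19 9.8 5.05 [-6.1  7.2  3.9] [ 9.23 21.52  4.93]
18 9.8 5.05 [-6.4  9.   4.7] [ 9.28 21.37  4.95]
22.5333
```

Vertical load vanished at y ≈ 24.5, and y then stopped hard at ≈ 21.5, so the hole is over the pin with its wall against it. I'll back off about 1 mm, ease the side pressure and lower.

Run:
```python
from h import *
f0=np.load("f0.npy");x=9.3;y=22.3
def go(z):
    ctrl.movel(w(x,y,z),max_speed=.02);ctrl.pause(.05);f=F()-f0;p=where();print(round(x,2),round(y,2),round(z,2),f.round(1),p.round(2));return f,p
go(5.2)
z=5.0
while z>-1.5:
    f,p=go(z)
    if f[2]>12 or (f[2]>5 and p[2]<.4): break
    if f[1]>2: y+=.3
    elif f[1]<-2: y-=.3
    z-=.5
print(get_state()["time"])
```

```text
9.3 22.3 5.2 [-3.8  1.5  0.7] [ 9.16 22.12  5.05]
9.3 22.3 5.0 [-4.4  0.5  1.4] [ 9.17 22.14  5.  ]
9.3 22.3 4.5 [-5.   0.3  4. ] [ 9.15 22.18  4.72]
9.3 22.3 4.0 [-6.   1.   5.7] [ 9.17 22.15  4.49]
9.3 22.3 3.5 [-6.9  1.2  8.6] [ 9.15 22.22  4.25]
9.3 22.3 3.0 [-5.2  1.8  2.6] [ 9.14 22.71  3.04]
9.3 22.3 2.5 [-5.1  1.7  3. ] [ 9.15 22.78  2.6 ]
9.3 22.3 2.0 [-4.8  1.8  3.2] [ 9.17 22.83  2.15]
9.3 22.3 1.5 [-5.6  1.6  3.5] [ 9.17 22.84  1.68]
9.3 22.3 1.0 [-5.3  1.9  3.7] [ 9.17 22.86  1.18]
9.3 22.3 0.5 [-5.6  2.3  3.3] [ 9.17 22.87  0.69]
9.3 22.6 0.0 [-5.4  1.6  3.5] [ 9.2  22.96  0.17]
9.3 22.6 -0.5 [-6.7  2.2  6.8] [ 9.16 22.97  0.03]
27.4167
```

It dropped in and is flat at z ≈ 0. I'll relieve the pressure, release, retreat and look.

Run:
```python
from h import *
f0=np.load("f0.npy")
ctrl.movel(w(8.9,22.9,-.1),max_speed=.02);ctrl.pause(.1);print((F()-f0).round(1),where().round(2))
ctrl.ungrasp();ctrl.pause(.3);print(where().round(2),get_state()["width"])
a=w(9,23,0);ctrl.movel([*a[:2],.13],max_speed=.08)
q,R=jig();ctrl.movep([*w(9,60,0)[:2],.23],quat(np.pi/2+q[2]));ctrl.pause(.3)
s=get_state();im,d=vision.grab_frame("wrist");np.savez("end.npz",im=im,d=d,pos=s["tcp_pos"],rot=s["eef_rot"])
c=cam("wrist",s);P=cloud(c,d)
ij=R.T@(P.reshape(-1,3)[:,:2]-q[:2]).T*1000;ij=ij.T.reshape(384,512,2);z=P[...,2]*1000
for u,v in ((10+20,-20),(10-22,-20),(-12,70),(30,70),(10,37)):
    m=(abs(ij[...,0]-u)<4)&(abs(ij[...,1]-v)<4);print((u,v),np.nanmedian(z[m]).round(1) if m.any() else None)
i,_=vision.grab_frame("side");cv2.imwrite("pics/end.png",np.hstack([cv2.resize(im,(400,400)),cv2.resize(i[70:230,180:340],(400,400))]));print(s["time"])
```

```text
[-4.3  1.8  4.4] [ 9.13 22.97  0.1 ]
[ 8.93 22.92 -0.11] 0.08538636124569751
(30, -20) 23.9
(-12, -20) 24.0
(-12, 70) 23.8
(30, 70) 23.7
(10, 37) 75.8
30.7083
```

View pics/end.png

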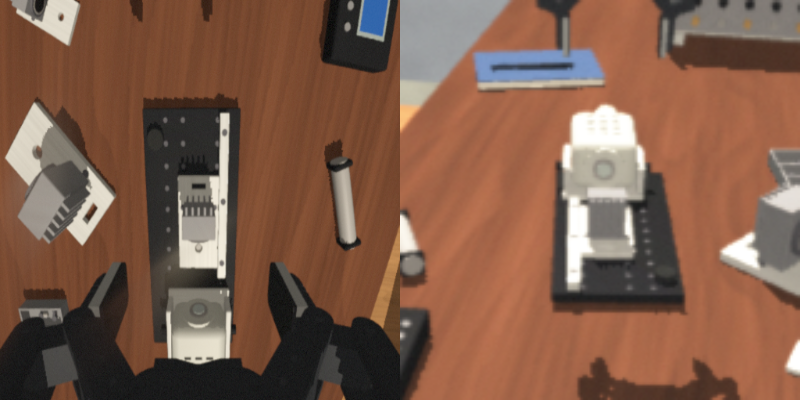

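The plate top reads 24 mm at all four corners (16 + 8), so it lies flat. The pin shows in the hole at (198,247), the edge is along the rail, the face looks at the laser, and the gripper is clear.

```bash
python3 -c "
from station import ticket
print(ticket.close_job())"
```

```text
the job is handed in; nothing more can be done
None
```

The middle-sized sensor is on the jig with its round hole on the pin: it lies flat against the rail and faces the laser. I let go of it and handed the job in at about 31 s; no verdict came back.

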